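Charge the stone polisher

ROBOT

A 6-joint arm with a two-finger parallel gripper is mounted at the origin on the work surface. World frame = base frame: x ahead of the robot, y to its left, z up, the work surface at z = 0. Lengths are in m, angles in degrees, forces in N, time in s.
With the tool pointing down it reaches from about 0.25 to 0.725 m from the base axis. Payload 9.7 kg.
Tool frame: the origin (TCP) lies midway between the tips of the shut fingers; the grasp point (between the pads) lies 19 mm behind it; z points along the fingers, y is the line along which they close (so a half turn about z gives the same grasp; the last joint's range is limited). The gripper opens to 85 mm and grips with 20 to 120 N. Pads are 22 mm wide; open, the fingers measure 114 mm over their backs; the gripper's body (76 mm by 85 mm) begins 54 mm behind the grasp point. The pads swing forward as they close: fully open they stand 13 mm farther back than shut.
Start: joints at [-74.427, 4.979, 10.078, 95.1, 0, 90], TCP at [0.148, -0.53, 0.198] pointing down, gripper open.
Joint ranges: [-179.16, 179.16], [-48.56, 103.87], [-65.8, 70.77], [-126.05, 130.52], [-82.76, 87.17], [-180, 180]. Speed limits (degrees/s): [127.2, 127.2, 147.25, 180, 180, 180].

INTERFACE

Orientations are given as [roll, pitch, yaw] about the fixed x, y, z axes, in that order (R = Rz(yaw) Ry(pitch) Rx(roll)).
In Python, from workcell import readout, imaging, bot, spotter gives the robot as it stands.
- The arm moves only by the shell command python3 -m jog 'ROWS' [FORCE]. ROWS is JSON, a list of rows, each an object with "rotation": the turn, a rotation vector about the world's x, y, z in degrees, a list of three; "translation": the shift along the world's x, y, z in mm, a list of three; "grip": the finger opening in mm, from 0 to 85.4. In form: [{"rotation": [wx, wy, wz], "translation": [dx, dy, dz], "grip": grip}, ...]. A call has 1 to 20 rows; each row is the pose to reach, as a shift and turn from the pose commanded when the call began; what a row does not reach only later rows make up. A row lasts 1/10 s, in which the tool goes at most 50 mm and 8.59 degrees, less where a joint would pass 70% of its speed; a pose out of reach is approached as far as the arm can. A call with a gripper value outside its range is refused whole. The fingers move at their own pace and stop on an object; FORCE is the grip in N (left out, the last holds). Time passes only in rows, so rows that repeat a pose let the fingers close. It gives the time, the measured TCP pose, the force, the opening and the grip force at its end, in the units of the state.
- readout.get_obs(): the state, without advancing time (a new reading comes with each control period).
- imaging.camera(name): name is "side" or "top"; returns (picture, depth): 400x640x3 uint8, red, green, blue; 400x640 float32, m along the optical axis (not along the pixel's ray), 0 where there is no reading.
- imaging.camera_info(name): a dict with "vertical_fov" (degrees; the focal length in pixels is half the picture's height over the tangent of half this angle, whatever the lens; pixels are square), "cx", "cy" (the principal point, pixels), "extrinsics" (4x4, takes a point from camera to world coordinates). Camera axes: x right, y down, z forward; pixel columns grow to the right and rows downward; lengths in m; the calibration is good to about 2 mm. A picture is of the moment at which its call begins. camera_info takes no time and is no camera call.
- bot.job_done(): hands the job in; it is judged then, once.
Trained networks look in the newest picture that a camera, given by its name, has taken for a name from the list of things; names that differ only in an ending like _2 or _b are one class to them, and where a whole thing is asked for, a point or a joint stands for the part that bears it (a point fixed in the world has none). Each returns a list of dicts, best first, with "confidence" (0 to 1); they miss things now and then, are a little off and sometimes report something else, mostly with a low value. They report only what shows in the picture. A call takes as long as a camera call. They do not tell look-alikes from the thing itself.
- spotter.spot_in(camera, target): "box" ([centre column, centre row, width, height] in pixels, round what is visible of it).
- spotter.mark_of(camera, target): "uv" ([column, row] in pixels: a listed point, or the origin of a listed thing).
The state is a dict: "time": time; "q": joint angles; "qd": joint speeds; "joint_efforts": joint torques, N m; "ee_pos": TCP position; "tcp_rot": TCP orientation; "wrist_force": force on the tool from outside, world axes, zero at the start; "torque": the same for the moment, N m; "opening": finger opening in m; "grasp_force": force on a finger pad.
Only numpy, scipy, OpenCV 4.12 (cv2) and the standard library are available. Lean on these libraries where they do the work, as an engineer would, in place of code of your own. Each camera call takes 0.05 s, during which the arm holds its last target. There are 200 camera calls.

TASK

Pick up the handled tray with its three stones, carry it to the polisher and tip them all from its open mouth into the hopper. Stand the empty tray level back on its black rubber mat, and press the polisher's lid shut until it snaps past its catch and lies flat. Leave the bottle, the cobble, the brush and the torch where they are.

Things in the scene. Friction and masses are not known exactly. Their poses are not given: they have to be found in the camera images.
- polisher: Fixed stone polisher: grey base 230 x 230 mm with a square open steel hopper, outside 200 x 200 mm, walls 6 mm, rim 140 mm above the table, inner floor 46 mm. Origin: centre of its underside, z up. Its +x points to the lid's hinge side, its -x to the catch side, where a small block (to 137 mm from the centre) carries a sprung steel ball at rim height.
- hopper_mouth (a point): Centre of the hopper's mouth, at rim height (140 mm); axes as the polisher.
- hopper_floor (a point): Centre of the hopper's inner floor (46 mm above the table); axes as the polisher.
- lid (a joint): Angle of the polisher's lid: 0 = shut flat on the rim, 1.57 = upright, about 1.9 = leaning back outwards (the start). Stiff hinge: it stays where left. Steel plate 200 x 200 x 10 mm, 0.25 kg; a striker under its free edge meets the catch at about 0.12 rad; pressing the free edge down with some 10 to 20 N snaps it past the catch to 0.
- lid_hinge (a point): Middle of the lid's hinge line, on the +x rim of the hopper, at the level of the lid's underside (x = 100, z = 140 mm in the polisher's frame). The hinge line is the polisher's y. The frame turns with the lid.
- lid_edge (a point): Middle of the lid's free edge, on its upper (outer) face, 200 mm from the hinge. Frame turns with the lid: its z is the normal of the outer face, its -x points away from the hinge.
- tray: Loose aluminium tray, 170 mm long (its x) x 130 mm wide (its y, 138 mm over the handle posts), floor and walls 4 mm, walls 45 mm high on three sides, the +x end is the open pouring mouth with no lip. An arched handle stands over its middle. Origin: centre of its underside, z up. About 0.28 kg empty, 0.67 kg loaded.
- tray_grip (a point): Centre of the tray's wooden handle bar, 112 mm above the tray's underside. The bar lies along the tray's y, 14 mm thick (in tray x), 24 mm high, 130 mm between the posts at its ends; grip it across its thickness. Axes as the tray.
- tray_mouth (a point): Middle of the floor's edge at the open mouth (x = 85, z = 4 mm in the tray's frame). Axes as the tray.
- mat: Thin fixed black rubber mat, 260 mm (its x) x 220 mm (its y) x 3 mm, on which the tray stands. Origin: centre of its underside, on the table.
- stone_a: Loose angular chunk of green-grey stone, 66 x 44 x 36 mm, 0.13 kg, in the tray. Origin: centre of its underside as it lies at the start.
- stone_b: Loose angular chunk of pale green-grey stone, 62 x 46 x 34 mm, 0.13 kg, in the tray. Origin: centre of its underside as it lies at the start.
- stone_c: Loose angular chunk of dark grey stone, 70 x 42 x 38 mm, 0.13 kg, in the tray. Origin: centre of its underside as it lies at the start.
- stone_a_center (a point): Middle of stone_a, about 18 mm above its origin.
- stone_b_center (a point): Middle of stone_b, about 17 mm above its origin.
- stone_c_center (a point): Middle of stone_c, about 19 mm above its origin.
- bottle: Bystander: white bottle with a grey cap, 60 mm across, 150 mm tall, standing behind the polisher. Origin: centre of its underside.
- cobble: Bystander: brownish cobble 100 x 75 x 50 mm lying beyond the mat. Origin: centre of its underside.
- brush: Bystander: hand brush lying on the table between the polisher and the mat. Origin: under its middle.
- torch: Bystander: black pocket torch 120 mm long, 36 mm across its head, lying at the back. Origin: under its middle.
Mind the look-alikes: they are no part of the job. Leave any purple look-alike of the tray alone.

How it is judged (in metres and radians):
On the way, in this order (a step that is already met when the one before it is completed fails the run):
1. the tray is lifted at least 50 mm with all three stones in it (height (world z) of tray above 0.053 m and x of stone_a_center in the frame of tray between -0.09 and 0.09 m and y of stone_a_center in the frame of tray between -0.07 and 0.07 m and z of stone_a_center in the frame of tray between 0 and 0.08 m and x of stone_b_center in the frame of tray between -0.09 and 0.09 m and y of stone_b_center in the frame of tray between -0.07 and 0.07 m and z of stone_b_center in the frame of tray between 0 and 0.08 m and x of stone_c_center in the frame of tray between -0.09 and 0.09 m and y of stone_c_center in the frame of tray between -0.07 and 0.07 m and z of stone_c_center in the frame of tray between 0 and 0.08 m), for 0.2 s.
2. the tray is tipped (more than 23 degrees) with its mouth over the hopper (angle between tray's own z axis and vertical above 0.4 rad and horizontal distance between tray_mouth and hopper_mouth below 0.13 m and height (world z) of tray_mouth above 0.1 m), for 0.1 s.
At the end, for the whole second after the job is handed in: All three stones lie at rest inside the hopper, the lid is shut (joint under 0.03 rad), and the tray stands level (within 0.08 rad) and at rest on the mat, its centre within 80 mm of the mat's centre (x of stone_a_center in the frame of hopper_floor between -0.096 and 0.096 m and y of stone_a_center in the frame of hopper_floor between -0.096 and 0.096 m and z of stone_a_center in the frame of hopper_floor between 0 and 0.09 m and linear speed of each of stone_a, stone_b, stone_c below 0.05 m/s and x of stone_b_center in the frame of hopper_floor between -0.096 and 0.096 m and y of stone_b_center in the frame of hopper_floor between -0.096 and 0.096 m and z of stone_b_center in the frame of hopper_floor between 0 and 0.09 m and x of stone_c_center in the frame of hopper_floor between -0.096 and 0.096 m and y of stone_c_center in the frame of hopper_floor between -0.096 and 0.096 m and z of stone_c_center in the frame of hopper_floor between 0 and 0.09 m and value of joint lid below 0.03 rad and horizontal distance between tray and mat below 0.08 m and angle between tray's own z axis and vertical below 0.08 rad and height (world z) of tray below 0.012 m and linear speed of tray below 0.02 m/s); the robot touches nothing.
It fails at once if the bottle is shoved more than 50 mm or knocked over (distance of bottle from where it was at the start of the episode above 0.05 m or angle between bottle's own z axis and vertical above 0.5 rad).
It fails at once if the cobble is shoved more than 50 mm or knocked over (distance of cobble from where it was at the start of the episode above 0.05 m).
It fails at once if the brush is shoved more than 50 mm or knocked over (distance of brush from where it was at the start of the episode above 0.05 m).
It fails at once if the torch is shoved more than 50 mm or knocked over (distance of torch from where it was at the start of the episode above 0.05 m).
It also fails if it takes over 64 s, if anything falls off the work surface, if the arm or the gripper's body presses on something with over 40 N, if the wrist force passes 120 N, or if a joint passes its speed limit or range.

## Working session

There is one attempt and no reset: what is moved stays moved. The work goes in short steps, Python scripts to look and compute and a shell command to move; the robot and the scene stay as the last step left them, time stands still between calls to the robot, and variables do not carry over. Pictures are saved under pics/ and viewed, at most 10 in all, crops included, and the job is handed in when it is done.

```bash
ls; mkdir -p pics; cat > h.py <<'E'
import numpy as np, cv2
from workcell import readout, imaging, bot, spotter
def snap(n, f=None):
    p,d=imaging.camera(n)
    if f: cv2.imwrite('pics/'+f,p[:,:,::-1])
    return p,d
def ray(n):
    i=imaging.camera_info(n); f=200/np.tan(np.radians(i['vertical_fov'])/2)
    return f,i['cx'],i['cy'],np.array(i['extrinsics'])
def cloud(n,d):
    f,cx,cy,E=ray(n); v,u=np.mgrid[:400,:640]
    P=np.stack([(u-cx)/f*d,(v-cy)/f*d,d],-1)
    W=P@E[:3,:3].T+E[:3,3]; W[d==0]=np.nan
    return W
def atz(n,uv,z):
    f,cx,cy,E=ray(n); r=E[:3,:3]@np.array([(uv[0]-cx)/f,(uv[1]-cy)/f,1]); o=E[:3,3]
    return o+r*(z-o[2])/r[2]
def proj(n,P):
    f,cx,cy,E=ray(n); p=np.linalg.inv(E)@np.append(P,1)
    return np.array([f*p[0]/p[2]+cx,f*p[1]/p[2]+cy])
E
python3 - <<'E'
from h import *
for n in ('top','side'):
    p,d=snap(n,n+'0.png'); W=cloud(n,d); np.save(n+'0.npy',W)
    print(n,imaging.camera_info(n)['extrinsics'],ray(n)[:3])
    for t in ('tray','tray_grip','tray_mouth','mat','polisher','hopper_mouth','lid_edge','lid_hinge','stone_a','brush','cobble','bottle','torch'):
        r=spotter.mark_of(n,t)[:3]
        print(n,t,[(np.round(x['uv']).tolist(),round(x['confidence'],2)) for x in r])
o=readout.get_obs();print(o)
E
```

```text
pics
top [[-0.0155128  -0.99845021  0.05344654  0.43524707]
 [-0.99987813  0.01539666 -0.00258409 -0.02269958]
 [ 0.00175719 -0.05348011 -0.99856737  1.22135214]
 [ 0.          0.          0.          1.        ]] (np.float64(371.75677571319244), 320.3506115900137, 198.58650306799788)
top tray [([409.0, 180.0], 0.77), ([395.0, 176.0], 0.65), ([407.0, 271.0], 0.57)]
top tray_grip [([414.0, 273.0], 0.97), ([424.0, 132.0], 0.18)]
top tray_mouth [([383.0, 177.0], 0.87), ([176.0, 200.0], 0.67)]
top mat []
top polisher [([258.0, 203.0], 0.85)]
top hopper_mouth [([252.0, 200.0], 0.97), ([397.0, 176.0], 0.67)]
top lid_edge [([172.0, 199.0], 0.74), ([417.0, 188.0], 0.63)]
top lid_hinge [([219.0, 201.0], 0.65), ([422.0, 133.0], 0.27)]
top stone_a [([415.0, 169.0], 0.68), ([396.0, 175.0], 0.61), ([412.0, 186.0], 0.59)]
top brush [([322.0, 225.0], 0.79)]
top cobble [([422.0, 132.0], 0.57), ([396.0, 176.0], 0.54)]
top bottle [([242.0, 140.0], 0.82)]
top torch [([328.0, 124.0], 0.75), ([251.0, 196.0], 0.5)]
side [[ 0.99394387 -0.05435999  0.09550175  0.3983638 ]
 [-0.10850162 -0.62314037  0.774547
[... 914 characters left out ...]
0.84), ([305.0, 74.0], 0.51)]
{'time': 1.4, 'q': array([-7.44302041e+01,  4.98014038e+00,  1.00793104e+01,  9.50972742e+01,
       -6.81803421e-04,  9.00015842e+01]), 'qd': array([ 0.02802944, -0.02773083, -0.03045882,  0.0763629 , -0.02842462,
        0.08175867]), 'joint_efforts': array([-1.03923954e-03, -5.20092237e+01,  4.64857149e+01,  1.56688962e-03,
       -7.95833671e-06, -7.10480975e-06]), 'ee_pos': array([ 0.14762904, -0.52984006,  0.19838206]), 'tcp_rot': array([1.79998104e+02, 6.81751004e-04, 1.55682117e+01]), 'wrist_force': array([-0.24194895,  0.14063727, -0.16957459]), 'torque': array([-0.0029207 , -0.03010682,  0.01399396]), 'grasp_force': 0.0, 'opening': 0.08543443372385691}
```

View pics/top0.png

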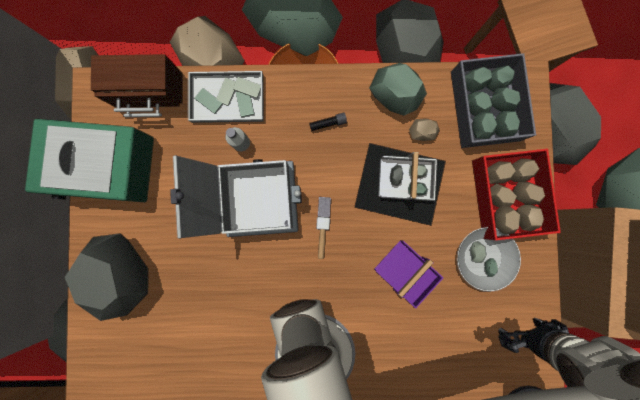

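View pics/side0.png

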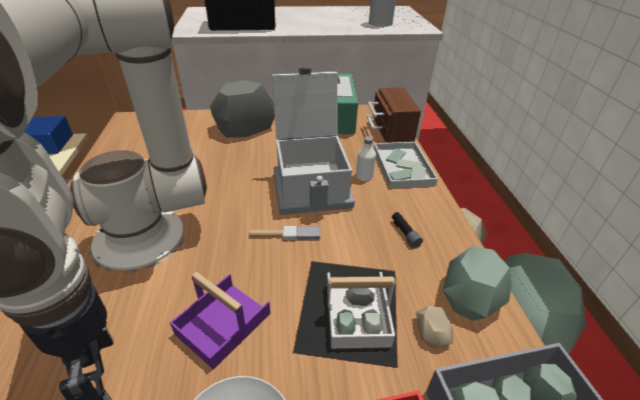

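The top view shows two tray candidates. One is the grey aluminium tray with stones on the black mat, at about (407,180), handle bar at (416,175). The other is an empty purple tray at about (408,273). The grey one fits the description: aluminium, three stones, black mat. Its open mouth seems to be the left end, near (380,178), facing the polisher at (258,198). I'll confirm this with a crop and measure.

```bash
python3 - <<'E'
from h import *
p=cv2.imread('pics/top0.png'); q=cv2.imread('pics/side0.png')
a=cv2.resize(p[140:230,345:455],(400,327),interpolation=cv2.INTER_CUBIC); b=cv2.resize(q[255:365,290:410],(400,327)[:2],interpolation=cv2.INTER_CUBIC)
cv2.imwrite('pics/crop0.png',np.hstack([a,b]))
W=np.load('top0.npy')
def rect(m,name):
    P=W[m][:,:2].astype(np.float32); r=cv2.minAreaRect(P); print(name,m.sum(),np.round(r[0],4),np.round(r[1],4),round(r[2],2), 'zmed',np.round(np.nanmedian(W[m][:,2]),4))
v,u=np.mgrid[:400,:640]; Z=W[:,:,2]
hsv=cv2.cvtColor(p,cv2.COLOR_BGR2HSV)
reg=(u>350)&(u<450)&(v>140)&(v<228)
rect(reg&(Z>.09)&(Z<.14),'bar')
rect(reg&(Z>.04)&(Z<.055),'walltop')
rect(reg&(Z>.02)&(Z<.14),'trayall')
mat=reg&(p.max(2)<45)&(Z<.012); rect(mat,'mat')
rg=(u>205)&(u<305)&(v>150)&(v<245)
rect(rg&(Z>.13)&(Z<.15),'rim'); 
rl=(u>160)&(u<240)&(v>150)&(v<245)&(Z>.16); rect(rl,'lid'); print(np.nanmax(W[rl][:,2]))
fl=rg&(Z>.035)&(Z<.055)&(u>228)&(u<285)&(v>170)&(v<225);rect(fl,'floor')
for n,(uu,vv) in dict(a=(397,175),b=(421,170),c=(421,187)).items(): print(n,np.round(W[vv,uu],3))
for n,box in dict(brush=(310,190,335,262),bottle=(222,120,248,158),torch=(305,108,352,136),cobble=(408,115,442,147),purple=(370,238,445,310),bowl=(455,225,525,295)).items():
    m=(u>box[0])&(u<box[2])&(v>box[1])&(v<box[3])&(Z>.012); rect(m,n); print(np.nanmax(W[m][:,2]))
E
```

```text
bar 297 [ 0.561  -0.3062] [0.0152 0.1375] 85.68 zmed 0.1255
walltop 461 [ 0.5611 -0.3072] [0.1702 0.138 ] 85.58 zmed 0.0452
trayall 1178 [ 0.5611 -0.3069] [0.1703 0.1382] 85.33 zmed 0.0445
mat 2414 [ 0.5455 -0.288 ] [0.2534 0.2142] 75.73 zmed 0.0029
rim 814 [0.5043 0.1535] [0.2    0.2406] 3.51 zmed 0.1404
lid 3184 [0.4953 0.2998] [0.2001 0.0558] 3.73 zmed 0.2691
0.362951671283105
floor 2997 [0.5055 0.1767] [0.1763 0.1692] 89.18 zmed 0.046
a [ 0.569 -0.27   0.047]
b [ 0.584 -0.348  0.045]
c [ 0.53  -0.346  0.045]
brush 560 [ 0.4067 -0.0323] [0.0404 0.1985] 86.59 zmed 0.0183
0.025717406044239555
bottle 410 [0.688  0.2305] [0.052  0.0581] 53.97 zmed 0.1028
0.15410305477866593
torch 348 [ 0.7493 -0.0539] [0.0343 0.1199] 15.32 zmed 0.0299
0.03980191168417413
cobble 546 [ 0.7203 -0.3667] [0.0741 0.0953] 5.59 zmed 0.0461
0.05526896443141194
purple 683 [ 0.2573 -0.3017] [0.1717 0.1371] 45.98 zmed 0.0478
0.12898910982076273
bowl 2504 [ 0.3178 -0.5561] [0.1988 0.2319] 70.39 zmed 0.0335
0.09705626505265874
```

View pics/crop0.png

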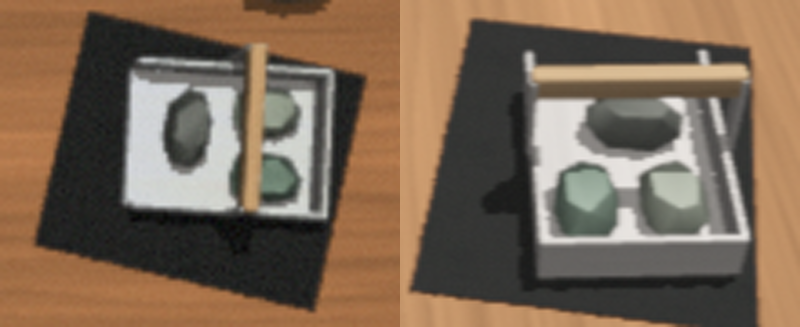

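The crop confirms it: grey tray on the black mat with three stones. The left (+y) end has no wall, so that is the mouth, and the tray's yaw is about 85.5°. The bar centre is at (0.561, -0.3065). The polisher's yaw is about 93.6° with its hinge on the +y side. I'll move above the bar.

```bash
python3 -m jog '[{"rotation":[0,0,-4],"translation":[40,22,10],"grip":85},{"rotation":[0,0,-8],"translation":[80,44,10],"grip":85},{"rotation":[0,0,-12],"translation":[120,66,10],"grip":85},{"rotation":[0,0,-16],"translation":[160,88,10],"grip":85},{"rotation":[0,0,-20],"translation":[200,110,10],"grip":85},{"rotation":[0,0,-20],"translation":[240,132,10],"grip":85},{"rotation":[0,0,-20],"translation":[280,154,10],"grip":85},{"rotation":[0,0,-20],"translation":[320,176,10],"grip":85},{"rotation":[0,0,-20],"translation":[360,198,10],"grip":85},{"rotation":[0,0,-20],"translation":[395,213,10],"grip":85},{"rotation":[0,0,-20],"translation":[413,223,5],"grip":85},{"rotation":[0,0,-20],"translation":[413,223,-20],"grip":85},{"rotation":[0,0,-20],"translation":[413,223,-20],"grip":85}]' 100
python3 - <<'E'
from h import *
o=readout.get_obs();print(o['time'],o['q'],o['ee_pos'],o['tcp_rot'])
W=np.load('top0.npy')
yaw=np.radians(93.6);R=np.array([[np.cos(yaw),-np.sin(yaw)],[np.sin(yaw),np.cos(yaw)]])
v,u=np.mgrid[:400,:640]; Z=W[:,:,2]
m=(u>205)&(u<305)&(v>150)&(v<245)&(Z>.13)&(Z<.15)
L=(W[m][:,:2]-[.503,.172])@R
print('rim local x pct',np.round(np.percentile(L[:,0],[0,1,3,10,97,99,100]),3),'y',np.round(np.percentile(L[:,1],[0,1,99,100]),3))
print('hopper_mouth det',atz('top',(252,200),.14),atz('side',(313,154),.14))
E
```

```text
time: 2.7
ee_pos: [0.5598, -0.306, 0.1747]
tcp_rot: [-179.9, 0.3, -4.4]
wrist_force: [-0.5, 0.5, -1.0]
opening: 0.0852
grasp_force: 0.0
2.7 [-2.86544091e+01  1.74562433e+01  2.18891911e+01  9.47468519e+01
 -9.37672419e-03  1.55723252e+02] [ 0.55979054 -0.30595696  0.17465108] [-179.87948651    0.29000054   -4.3773307 ]
rim local x pct [-0.139 -0.134 -0.127 -0.102  0.099  0.1    0.102] y [-0.1 -0.1  0.1  0.1]
hopper_mouth det [0.49207213 0.17353871 0.14      ] [0.50460812 0.17042959 0.14      ]
```

```bash
python3 -m jog '[{"rotation":[0,0,0],"translation":[0,-1,-25],"grip":85},{"rotation":[0,0,0],"translation":[0,-1,-50],"grip":85},{"rotation":[0,0,0],"translation":[0,-1,-70],"grip":85},{"rotation":[0,0,0],"translation":[0,-1,-82],"grip":85},{"rotation":[0,0,0],"translation":[0,-1,-82],"grip":85},{"rotation":[0,0,0],"translation":[0,-1,-82],"grip":40},{"rotation":[0,0,0],"translation":[0,-1,-82],"grip":20},{"rotation":[0,0,0],"translation":[0,-1,-82],"grip":5},{"rotation":[0,0,0],"translation":[0,-1,-82],"grip":5},{"rotation":[0,0,0],"translation":[0,-1,-82],"grip":5},{"rotation":[0,0,0],"translation":[0,-1,-82],"grip":5},{"rotation":[0,0,0],"translation":[0,-1,-82],"grip":5},{"rotation":[0,0,0],"translation":[0,-1,-82],"grip":5},{"rotation":[0,0,0],"translation":[0,-1,-82],"grip":5}]' 100
```

```text
time: 4.1
ee_pos: [0.5606, -0.3078, 0.0963]
tcp_rot: [-180.0, 0.0, -4.4]
wrist_force: [0.4, 0.0, 0.6]
opening: 0.0051
grasp_force: 0.0
```

The fingers closed on nothing, so I'll look.

```bash
python3 - <<'E'
from h import *
a,d=snap('side'); b,e=snap('top')
a=cv2.resize(a[200:370,260:440],(400,378),interpolation=cv2.INTER_CUBIC); b=cv2.resize(b[130:235,345:455],(396,378),interpolation=cv2.INTER_CUBIC)
cv2.imwrite('pics/g1.png',np.hstack([a,b])[:,:,::-1])
o=readout.get_obs();print(o['opening'],o['grasp_force'],o['ee_pos'])
W=cloud('top',e); v,u=np.mgrid[:400,:640];Z=W[:,:,2]
m=(u>350)&(u<450)&(v>140)&(v<228)&(Z>.04)&(Z<.055);print(cv2.minAreaRect(W[m][:,:2].astype(np.float32)))
E
```

```text
0.005272292253633651 0.0 [ 0.56066566 -0.30779771  0.09638067]
((0.5620983242988586, -0.28878411650657654), (0.13328896462917328, 0.13687163591384888), 85.568115234375)
```

View pics/g1.png

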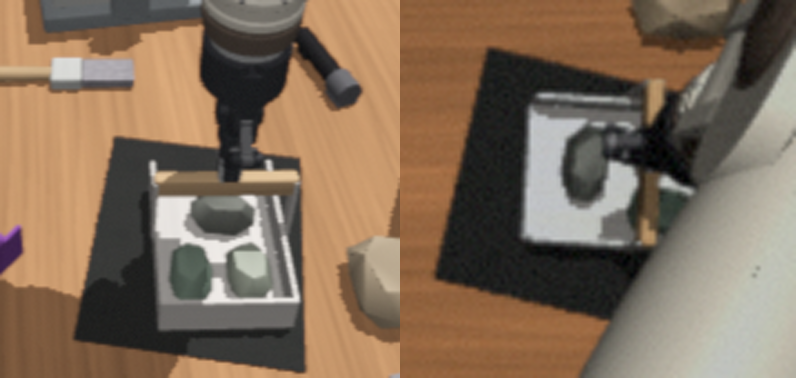

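```bash
python3 - <<'E'
from h import *
o=readout.get_obs();T=o['ee_pos'];print(o['q'],o['tcp_rot'])
for n in('top','side'):
    for k in(0,.019,.05,.1): print(n,k,np.round(proj(n,T+[0,0,k]),1), 'bar',np.round(proj(n,[.561,-.3062,.127]),1))
a,d=snap('side');b,e=snap('top')
W=cloud('side',d);V=cloud('top',e)
v,u=np.mgrid[:400,:640]
for nm,X,c in(('side',W,a),('top',V,b)):
    h=cv2.cvtColor(c,cv2.COLOR_RGB2HSV)
    wood=(h[:,:,1]>70)&(X[:,:,2]>.1)&(X[:,:,2]<.14)&(abs(X[:,:,0]-.56)<.08)&(abs(X[:,:,1]+.31)<.06)
    print(nm,'bar',wood.sum(),np.round(X[wood].mean(0),4),np.round(np.percentile(X[wood],[2,98],axis=0),4).tolist())
    for z0 in(.1,.12,.14,.16,.18):
        m=(h[:,:,1]<60)&(c.max(2)<90)&(X[:,:,2]>z0)&(X[:,:,2]<z0+.02)&(abs(X[:,:,0]-.56)<.045)&(abs(X[:,:,1]+.3)<.08)
        if m.sum()>3: print(nm,z0,m.sum(),np.round(np.percentile(X[m],[3,50,97],axis=0)[:,:2],3).tolist())
E
```

```text
[-2.87664037e+01  1.65345740e+01  1.20972017e+01  8.55623750e+01
  4.52703357e-04  1.55658282e+02] [-1.79999692e+02 -4.16733085e-04 -4.42468571e+00]
top 0 [412.8 175.8] bar [414.8 174.5]
top 0.019 [414.4 175. ] bar [414.8 174.5]
top 0.05 [417.1 173.8] bar [414.8 174.5]
top 0.1 [421.8 171.6] bar [414.8 174.5]
side 0 [360.9 288.7] bar [362.2 278.9]
side 0.019 [361.7 283. ] bar [362.2 278.9]
side 0.05 [363.1 273.5] bar [362.2 278.9]
side 0.1 [365.4 257. ] bar [362.2 278.9]
side bar 612 [ 0.5586 -0.3099  0.1214] [[0.4968, -0.3177, 0.1074], [0.6217, -0.2975, 0.1294]]
side 0.12 11 [[0.549, -0.321], [0.552, -0.317], [0.566, -0.302]]
side 0.14 52 [[0.548, -0.324], [0.555, -0.321], [0.566, -0.298]]
side 0.16 20 [[0.545, -0.34], [0.547, -0.32], [0.561, -0.311]]
side 0.18 58 [[0.544, -0.355], [0.551, -0.324], [0.572, -0.318]]
top bar 180 [ 0.5554 -0.3043  0.1241] [[0.4944, -0.3179, 0.1069], [0.6277, -0.2957, 0.1305]]
top 0.1 6 [[0.541, -0.3], [0.548, -0.299], [0.558, -0.298]]
top 0.18 11 [[0.552, -0.284], [0.557, -0.278], [0.563, -0.27]]
```

```bash
python3 - <<'E'
from h import *
a,d=snap('side'); b,e=snap('top')
A=cv2.resize(a[235:300,335:395],(480,520),interpolation=cv2.INTER_CUBIC);B=cv2.resize(b[150:200,395:432],(320,432),interpolation=cv2.INTER_CUBIC)
B=cv2.copyMakeBorder(B,0,88,0,0,cv2.BORDER_CONSTANT)
cv2.imwrite('pics/g2.png',cv2.convertScaleAbs(np.hstack([A,B])[:,:,::-1],alpha=1.8,beta=15))
W=cloud('side',d)
for r in range(262,296,3): print(r,[tuple(np.round(W[r,c]*1000).astype(int)) for c in(352,358,361,364,370)])
E
```

```text
262 [(np.int64(577), np.int64(-149), np.int64(3)), (np.int64(543), np.int64(-322), np.int64(199)), (np.int64(548), np.int64(-323), np.int64(200)), (np.int64(555), np.int64(-322), np.int64(198)), (np.int64(557), np.int64(-352), np.int64(231))]
265 [(np.int64(576), np.int64(-156), np.int64(-1)), (np.int64(549), np.int64(-303), np.int64(168)), (np.int64(549), np.int64(-323), np.int64(191)), (np.int64(558), np.int64(-315), np.int64(181)), (np.int64(556), np.int64(-357), np.int64(228))]
268 [(np.int64(573), np.int64(-171), np.int64(5)), (np.int64(546), np.int64(-317), np.int64(176)), (np.int64(550), np.int64(-322), np.int64(181)), (np.int64(544), np.int64(-360), np.int64(225)), (np.int64(555), np.int64(-361), np.int64(226))]
271 [(np.int64(571), np.int64(-181), np.int64(5)), (np.int64(549), np.int64(-309), np.int64(157)), (np.int64(545), np.int64(-341), np.int64(195)), (np.int64(544), np.int64(-363), np.int64(221)), (np.int64(555), np.int64(-366), np.int64(222))]
274 [(np.int64(570), np.int64(-189), np.int64(2)), (np.int64(548), np.int64(-315), np.int64(154)), (np.int64(545), np.int64(-34
[... 1114 characters left out ...]
), np.int64(-267), np.int64(45)), (np.int64(566), np.int64(-270), np.int64(47)), (np.int64(573), np.int64(-271), np.int64(47)), (np.int64(580), np.int64(-270), np.int64(44)), (np.int64(605), np.int64(-243), np.int64(6))]
292 [(np.int64(551), np.int64(-275), np.int64(43)), (np.int64(564), np.int64(-278), np.int64(45)), (np.int64(572), np.int64(-278), np.int64(44)), (np.int64(578), np.int64(-280), np.int64(47)), (np.int64(592), np.int64(-280), np.int64(45))]
295 [(np.int64(551), np.int64(-280), np.int64(39)), (np.int64(563), np.int64(-285), np.int64(44)), (np.int64(571), np.int64(-284), np.int64(42)), (np.int64(578), np.int64(-285), np.int64(42)), (np.int64(592), np.int64(-283), np.int64(38))]
```

View pics/g2.png

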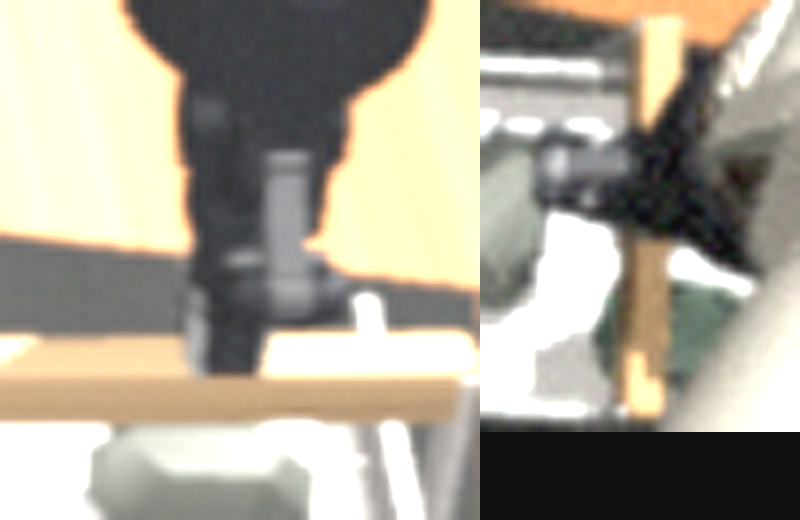

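The fingers seem to have shut just above the bar, with their tips at about z=0.128 although the readout says 0.096. I'll lift and measure the tips against the reported TCP.

```bash
python3 -m jog '[{"rotation":[0,0,0],"translation":[0,0,30],"grip":5},{"rotation":[0,0,0],"translation":[0,0,60],"grip":5},{"rotation":[0,0,0],"translation":[0,0,80],"grip":5},{"rotation":[0,0,0],"translation":[0,0,80],"grip":5}]'
python3 - <<'E'
from h import *
a,d=snap('side'); b,e=snap('top'); W=cloud('side',d); V=cloud('top',e)
o=readout.get_obs();T=o['ee_pos'];print(T,proj('side',T),proj('top',T))
m=(a.max(2)<75)&(abs(W[:,:,0]-.56)<.06)&(abs(W[:,:,1]+.31)<.07)&(W[:,:,2]>.12)
z=W[m][:,2];print(m.sum(),np.sort(z)[:10])
for z0 in np.arange(.12,.3,.015):
    k=W[m][(z>=z0)&(z<z0+.015)]
    if len(k)>2: print(round(z0,3),len(k),np.round(k.min(0)[:2],3),np.round(k.max(0)[:2],3))
A=cv2.resize(a[200:300,310:410],(600,600),interpolation=cv2.INTER_CUBIC)
t=((proj('side',T)-[310,200])*6).astype(int);cv2.drawMarker(A,tuple(map(int,t)),(255,0,0),0,20,2)
cv2.imwrite('pics/g3.png',cv2.convertScaleAbs(A[:,:,::-1],alpha=1.6,beta=15))
E
```

```text
time: 4.8
ee_pos: [0.5617, -0.3084, 0.1799]
tcp_rot: [179.9, -0.3, -4.4]
wrist_force: [1.2, -0.1, 0.4]
opening: 0.0047
grasp_force: 0.0
[ 0.5608474  -0.3078971   0.17629233] [364.53733138 263.80991801] [419.87765828 172.44468966]
6467 [0.22251998 0.2229615  0.22296991 0.2230423  0.22374434 0.22401932
 0.22415571 0.22455512 0.22456704 0.22505355]
0.21 9 [ 0.553 -0.323] [ 0.569 -0.316]
0.225 44 [ 0.552 -0.324] [ 0.57  -0.316]
0.24 13 [ 0.549 -0.324] [ 0.566 -0.302]
0.255 32 [ 0.545 -0.345] [ 0.565 -0.316]
0.27 74 [ 0.543 -0.358] [ 0.575 -0.319]
0.285 75 [ 0.542 -0.369] [ 0.575 -0.299]
```

View pics/g3.png

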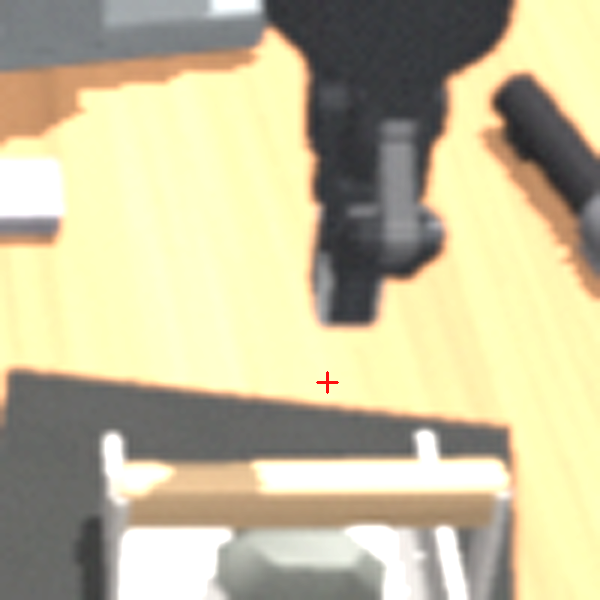

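```bash
python3 - <<'E'
from h import *
a,d=snap('side'); W=cloud('side',d)
for r in range(240,258,1): print(r,[tuple(np.round(W[r,c]*1000).astype(int).tolist()) for c in(363,365,367,369,371,373)])
print(readout.get_obs()['ee_pos'])
E
```

```text
240 [(547, -322, 260), (545, -341, 278), (543, -359, 297), (544, -366, 304), (548, -365, 302), (551, -366, 303)]
241 [(547, -322, 257), (546, -339, 274), (544, -355, 290), (544, -366, 301), (547, -367, 302), (551, -366, 301)]
242 [(548, -320, 253), (546, -339, 272), (544, -356, 288), (544, -368, 301), (547, -368, 300), (551, -368, 301)]
243 [(544, -333, 263), (545, -342, 272), (544, -359, 289), (545, -366, 297), (548, -367, 297), (551, -370, 299)]
244 [(545, -332, 259), (546, -341, 268), (544, -358, 286), (545, -366, 294), (549, -363, 291), (553, -364, 291)]
245 [(545, -333, 258), (545, -344, 269), (544, -358, 283), (548, -359, 284), (551, -358, 283), (556, -357, 281)]
246 [(551, -315, 236), (545, -345, 268), (547, -351, 274), (550, -352, 274), (555, -350, 272), (558, -350, 272)]
247 [(551, -315, 233), (546, -343, 262), (549, -344, 263), (554, -340, 259), (558, -340, 259), (562, -340, 258)]
248 [(552, -313, 229), (553, -320, 236), (557, -323, 238), (561, -321, 236), (564, -323, 237), (645, -101, 0)]
249 [(552, -314, 227), (553, -321, 234), (557, -321, 234), (561, -322, 234), (565, -3
[... 233 characters left out ...]
(642, -114, 1)]
252 [(552, -316, 221), (554, -321, 225), (559, -319, 223), (562, -322, 226), (565, -324, 227), (641, -118, 2)]
253 [(553, -313, 214), (554, -322, 224), (559, -320, 221), (562, -324, 225), (566, -324, 224), (641, -119, -1)]
254 [(553, -315, 213), (555, -322, 221), (558, -322, 221), (562, -323, 221), (568, -316, 213), (639, -125, 2)]
255 [(553, -316, 212), (555, -320, 216), (561, -316, 211), (565, -315, 210), (634, -126, -1), (638, -129, 2)]
256 [(611, -129, 1), (617, -128, -1), (622, -130, 1), (627, -131, 2), (632, -133, 2), (638, -131, 0)]
257 [(610, -133, 2), (615, -135, 3), (621, -134, 1), (626, -135, 2), (632, -134, 0), (637, -135, 0)]
[ 0.56047394 -0.3077133   0.17540255]
```

The real fingertips are about 36 mm behind the reported TCP (tips at z=0.211 against 0.175 reported), while x and y agree. I'll open, go down by that much more, and grip.

```bash
python3 -m jog '[{"rotation":[0,0,0],"translation":[0,0,0],"grip":85},{"rotation":[0,0,0],"translation":[0,0,0],"grip":85},{"rotation":[0,0,0],"translation":[0,0,0],"grip":85},{"rotation":[0,0,0],"translation":[0,0,0],"grip":85},{"rotation":[0,0,0],"translation":[0,0,-30],"grip":85},{"rotation":[0,0,0],"translation":[0,0,-60],"grip":85},{"rotation":[0,0,0],"translation":[0,0,-85],"grip":85},{"rotation":[0,0,0],"translation":[0,0,-105],"grip":85},{"rotation":[0,0,0],"translation":[0,0,-115],"grip":85},{"rotation":[0,0,0],"translation":[0,0,-115],"grip":85},{"rotation":[0,0,0],"translation":[0,0,-115],"grip":30},{"rotation":[0,0,0],"translation":[0,0,-115],"grip":5},{"rotation":[0,0,0],"translation":[0,0,-115],"grip":5},{"rotation":[0,0,0],"translation":[0,0,-115],"grip":5},{"rotation":[0,0,0],"translation":[0,0,-115],"grip":5},{"rotation":[0,0,0],"translation":[0,0,-115],"grip":5},{"rotation":[0,0,0],"translation":[0,0,-115],"grip":5}]' 100
```

```text
time: 6.65
ee_pos: [0.5608, -0.3076, 0.0617]
tcp_rot: [-180.0, -0.0, -4.4]
wrist_force: [1.0, 2.5, 3.3]
opening: 0.0126
grasp_force: 98.2
```

```bash
python3 -m jog '[{"rotation":[0,0,0],"translation":[0,0,3],"grip":5},{"rotation":[0,0,0],"translation":[0,0,8],"grip":5},{"rotation":[0,0,0],"translation":[0,0,16],"grip":5},{"rotation":[0,0,0],"translation":[0,0,28],"grip":5},{"rotation":[0,0,0],"translation":[0,0,42],"grip":5},{"rotation":[0,0,0],"translation":[0,0,58],"grip":5},{"rotation":[0,0,0],"translation":[0,0,74],"grip":5},{"rotation":[0,0,0],"translation":[0,0,90],"grip":5},{"rotation":[0,0,0],"translation":[0,0,106],"grip":5},{"rotation":[0,0,0],"translation":[0,0,122],"grip":5},{"rotation":[0,0,0],"translation":[0,0,138],"grip":5},{"rotation":[0,0,0],"translation":[0,0,154],"grip":5},{"rotation":[0,0,0],"translation":[0,0,170],"grip":5},{"rotation":[0,0,0],"translation":[0,0,184],"grip":5},{"rotation":[0,0,0],"translation":[0,0,196],"grip":5},{"rotation":[0,0,0],"translation":[0,0,205],"grip":5},{"rotation":[0,0,0],"translation":[0,0,210],"grip":5},{"rotation":[0,0,0],"translation":[0,0,210],"grip":5}]' 100
python3 - <<'E'
from h import *
a,d=snap('side','l1.png'); W=cloud('side',d)
h=cv2.cvtColor(a,cv2.COLOR_RGB2HSV)
m=(h[:,:,1]>70)&(W[:,:,2]>.28)&(W[:,:,2]<.36)&(abs(W[:,:,0]-.56)<.09)&(abs(W[:,:,1]+.31)<.06)
P=W[m];print(m.sum(),np.round(np.percentile(P,[1,50,99],axis=0),3)); print(readout.get_obs()['q'])
for t in('stone_a','tray_mouth','tray_grip'): print(t,[(np.round(x['uv']).tolist(),round(x['confidence'],2)) for x in spotter.mark_of('side',t)[:4]])
E
```

```text
time: 8.45
ee_pos: [0.5609, -0.3079, 0.2728]
tcp_rot: [180.0, -0.1, -4.4]
wrist_force: [0.6, -0.8, -6.4]
opening: 0.0128
grasp_force: 97.5
795 [[ 0.494 -0.319  0.315]
 [ 0.545 -0.311  0.333]
 [ 0.625 -0.295  0.352]]
[-2.87678389e+01  2.12711865e+01  3.78522439e+01  1.06530484e+02
 -2.55808102e-03  1.55660215e+02]
stone_a [([350.0, 266.0], 0.86), ([380.0, 262.0], 0.67), ([371.0, 238.0], 0.56), ([309.0, 150.0], 0.55)]
tray_mouth [([363.0, 220.0], 0.77), ([249.0, 299.0], 0.73)]
tray_grip [([373.0, 206.0], 0.9), ([216.0, 290.0], 0.7)]
```

View pics/l1.png

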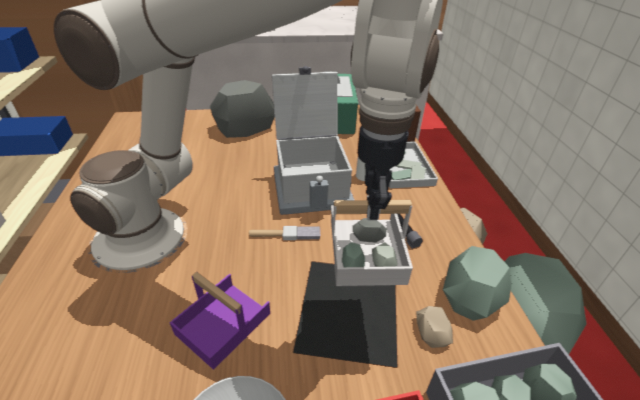

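The tray is up and level, with all three stones in it at (370,230), (353,256) and (385,258). Next I carry it over the far side of the hopper, turned so that its mouth faces the robot. That keeps the tipping hand clear of the lid.

```bash
python3 -m jog '[{"rotation":[0,0,0],"translation":[1,3,0],"grip":5},{"rotation":[0,0,1],"translation":[3,9,0],"grip":5},{"rotation":[0,0,3],"translation":[6,18,0],"grip":5},{"rotation":[0,0,7],"translation":[10,30,0],"grip":5},{"rotation":[0,0,13],"translation":[14,45,0],"grip":5},{"rotation":[0,0,19],"translation":[18,62,0],"grip":5},{"rotation":[0,0,25],"translation":[22,80,0],"grip":5},{"rotation":[0,0,31],"translation":[26,98,0],"grip":5},{"rotation":[0,0,37],"translation":[30,116,0],"grip":5},{"rotation":[0,0,43],"translation":[35,134,0],"grip":5},{"rotation":[0,0,49],"translation":[40,152,0],"grip":5},{"rotation":[0,0,55],"translation":[45,170,0],"grip":5},{"rotation":[0,0,61],"translation":[50,188,0],"grip":5},{"rotation":[0,0,67],"translation":[55,206,0],"grip":5},{"rotation":[0,0,73],"translation":[60,224,0],"grip":5},{"rotation":[0,0,79],"translation":[65,242,0],"grip":5},{"rotation":[0,0,85],"translation":[70,260,0],"grip":5},{"rotation":[0,0,90],"translation":[75,278,0],"grip":5},{"rotation":[0,0,94],"translation":[80,296,0],"grip":5},{"rotation":[0,0,97],"translation":[84,314,0],"grip":5}]' 100
python3 -m jog '[{"rotation":[0,0,1],"translation":[3,18,0],"grip":5},{"rotation":[0,0,1],"translation":[3,36,0],"grip":5},{"rotation":[0,0,1],"translation":[3,54,0],"grip":5},{"rotation":[0,0,1],"translation":[3,72,0],"grip":5},{"rotation":[0,0,1],"translation":[3,90,0],"grip":5},{"rotation":[0,0,1],"translation":[3,108,0],"grip":5},{"rotation":[0,0,1],"translation":[3,124,0],"grip":5},{"rotation":[0,0,1],"translation":[3,137,0],"grip":5},{"rotation":[0,0,1],"translation":[3,147,0],"grip":5},{"rotation":[0,0,1],"translation":[3,155,0],"grip":5},{"rotation":[0,0,1],"translation":[3,161,0],"grip":5},{"rotation":[0,0,1],"translation":[3,164,0],"grip":5},{"rotation":[0,0,1],"translation":[3,165,0],"grip":5},{"rotation":[0,0,1],"translation":[3,165,0],"grip":5}]' 100
python3 - <<'E'
from h import *
a,d=snap('side'); b,e=snap('top')
cv2.imwrite('pics/p1.png',np.hstack([a[60:300,220:500],cv2.resize(b[90:270,150:360],(280,240))])[:,:,::-1])
print(readout.get_obs()['q'])
W=cloud('side',d);h=cv2.cvtColor(a,cv2.COLOR_RGB2HSV)
m=(h[:,:,1]>70)&(W[:,:,2]>.28)&(W[:,:,2]<.36)&(abs(W[:,:,0]-.648)<.09)&(abs(W[:,:,1]-.171)<.09)
print(m.sum(),np.round(np.percentile(W[m],[1,50,99],axis=0),3))
E
```

```text
time: 10.65
ee_pos: [0.6447, 0.0078, 0.2714]
tcp_rot: [-180.0, -0.0, 92.8]
wrist_force: [0.7, -0.4, -6.8]
opening: 0.0123
grasp_force: 97.6
time: 12.05
ee_pos: [0.6477, 0.1709, 0.2714]
tcp_rot: [180.0, 0.0, 93.6]
wrist_force: [0.4, 0.6, -6.3]
opening: 0.0124
grasp_force: 97.6
[ 1.47731575e+01  2.67605045e+01  4.52245120e+01  1.08460194e+02
 -8.70526054e-03  1.01225772e+02]
127 [[0.609 0.102 0.316]
 [0.645 0.134 0.336]
 [0.658 0.198 0.359]]
```

View pics/p1.png

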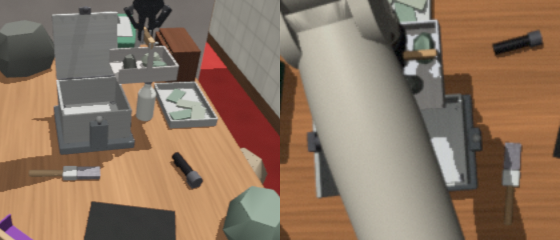

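```bash
python3 -m jog '[{"rotation":[0.2,-3,0],"translation":[-3,0,-1.5],"grip":5},{"rotation":[0.4,-6,0],"translation":[-6,0,-3],"grip":5},{"rotation":[0.6,-9,0],"translation":[-10.7,-0.7,-5],"grip":5},{"rotation":[0.8,-12,0],"translation":[-15.2,-1,-7],"grip":5},{"rotation":[0.9,-15,0],"translation":[-20,-1.3,-9.7],"grip":5},{"rotation":[1.1,-18,0],"translation":[-25,-1.6,-12],"grip":5},{"rotation":[1.3,-21,0],"translation":[-31,-2,-14.5],"grip":5},{"rotation":[1.5,-24,0],"translation":[-36.5,-2.3,-17],"grip":5},{"rotation":[1.7,-27,0],"translation":[-42.5,-2.7,-18],"grip":5},{"rotation":[1.9,-30,0],"translation":[-48.6,-3,-18.5],"grip":5},{"rotation":[2.1,-33,0],"translation":[-53.4,-3.4,-18],"grip":5},{"rotation":[2.3,-36,0],"translation":[-58.3,-3.7,-17],"grip":5},{"rotation":[2.3,-36,0],"translation":[-58.3,-3.7,-17],"grip":5},{"rotation":[2.3,-36,0],"translation":[-58.3,-3.7,-17],"grip":5}]' 120
python3 - <<'E'
from h import *
a,d=snap('side'); b,e=snap('top')
cv2.imwrite('pics/p2.png',np.hstack([cv2.resize(a[60:240,220:430],(420,360)),cv2.resize(b[90:270,150:340],(380,360))])[:,:,::-1])
o=readout.get_obs();print(o['q'],o['tcp_rot'])
for t in('tray_mouth','tray_grip'): print(t,[(np.round(x['uv']).tolist(),round(x['confidence'],2)) for x in spotter.mark_of('side',t)[:4]])
ex=np.array([-.0628,.998,0]);ey=np.array([-.998,-.0628,0])
M=np.array([.503,.172,.160])-.010*ex-.05*ey;print('expect mouth',proj('side',M))
E
```

```text
time: 13.55
ee_pos: [0.5888, 0.1672, 0.2546]
tcp_rot: [144.0, -0.1, 93.6]
wrist_force: [0.8, -0.5, -4.7]
opening: 0.0124
grasp_force: 118.5
[ 21.09415742 -22.92547433 -17.65583307  60.48725211 -10.16018557
 104.3555245 ] [ 1.43944320e+02 -6.19071793e-02  9.35689454e+01]
tray_mouth [([249.0, 298.0], 0.94), ([331.0, 148.0], 0.7), ([338.0, 131.0], 0.47)]
tray_grip [([334.0, 105.0], 0.86), ([216.0, 293.0], 0.66)]
expect mouth [329.42235733 148.57071873]
```

View pics/p2.png

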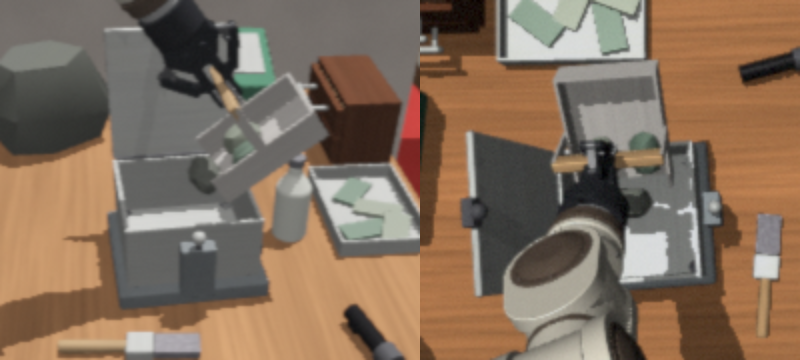

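The tray is tipped 36° with its mouth where planned (331,148), and the stones have slid to the mouth. I'll keep tipping.

```bash
python3 -m jog '[{"rotation":[0.2,-3,0],"translation":[-5,-0.3,1.5],"grip":5},{"rotation":[0.4,-6,0],"translation":[-10,-0.6,3],"grip":5},{"rotation":[0.6,-9,0],"translation":[-15,-1,4.5],"grip":5},{"rotation":[0.8,-12,0],"translation":[-20.4,-1.3,5.6],"grip":5},{"rotation":[0.9,-15,0],"translation":[-26,-1.6,6],"grip":5},{"rotation":[1.1,-18,0],"translation":[-31,-2,6.5],"grip":5},{"rotation":[1.3,-21,0],"translation":[-36,-2.3,6.5],"grip":5},{"rotation":[1.5,-24,0],"translation":[-41.5,-2.6,6.6],"grip":5},{"rotation":[1.5,-24,0],"translation":[-41.5,-2.6,6.6],"grip":5},{"rotation":[1.5,-24,0],"translation":[-41.5,-2.6,6.6],"grip":5},{"rotation":[1.5,-24,0],"translation":[-41.5,-2.6,6.6],"grip":5},{"rotation":[1.5,-24,0],"translation":[-41.5,-2.6,6.6],"grip":5}]' 120
python3 - <<'E'
from h import *
a,d=snap('side'); b,e=snap('top')
cv2.imwrite('pics/p3.png',np.hstack([cv2.resize(a[60:240,220:430],(420,360)),cv2.resize(b[90:270,150:340],(380,360))])[:,:,::-1])
print(readout.get_obs()['q'])
E
```

```text
time: 14.95
ee_pos: [0.5575, 0.1705, 0.2632]
tcp_rot: [120.3, 0.1, 93.3]
wrist_force: [0.0, -0.6, -2.3]
opening: 0.0123
grasp_force: 118.9
[ 28.62123629 -48.48797554 -45.50814096  35.85932001 -21.66705974
 103.33175733]
```

View pics/p3.png

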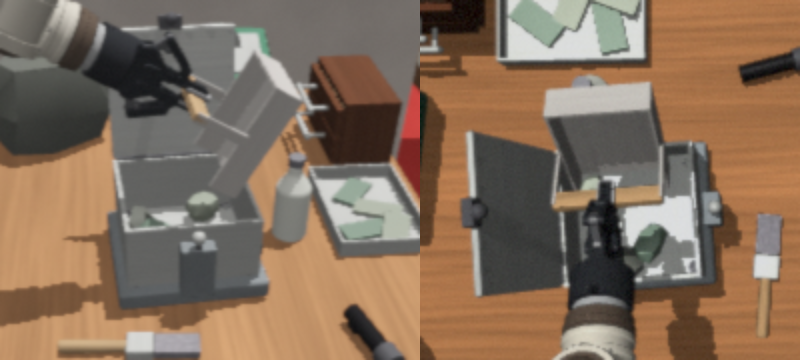

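The tray is empty: its weight on the wrist fell from 6.5 N to about 2.5 N, and the stones show in the hopper near (202,205) and (650,240) of the crop. Next I level the tray and take it back.

```bash
python3 -m jog '[{"rotation":[-0.3,5,0],"translation":[8,0,4],"grip":5},{"rotation":[-0.6,10,0],"translation":[15,0,8],"grip":5},{"rotation":[-0.9,15,0],"translation":[23,0,12],"grip":5},{"rotation":[-1.3,20,0],"translation":[30,0,14],"grip":5},{"rotation":[-1.6,25,0],"translation":[38,0,16],"grip":5},{"rotation":[-1.9,30,0],"translation":[46,0,18],"grip":5},{"rotation":[-2.2,35,0],"translation":[53,0,20],"grip":5},{"rotation":[-2.5,40,0],"translation":[61,0,22],"grip":5},{"rotation":[-2.8,45,0],"translation":[68,0,24],"grip":5},{"rotation":[-3.2,50,0],"translation":[76,0,26],"grip":5},{"rotation":[-3.5,55,0],"translation":[84,0,28],"grip":5},{"rotation":[-3.8,60,0],"translation":[91,0,28],"grip":5},{"rotation":[-3.8,60,0],"translation":[91,0,28],"grip":5}]' 120
python3 - <<'E'
from h import *
b,e=snap('top'); W=cloud('top',e)
v,u=np.mgrid[:400,:640]
o=readout.get_obs();print(o['q'],o['ee_pos'],o['tcp_rot'])
W0=np.load('top0.npy')
L=W-[.503,.172,0]; ex=np.array([-.0628,.998]);ey=np.array([-.998,-.0628])
X=L[...,:2]@ex;Y=L[...,:2]@ey
m=(abs(X)<.09)&(abs(Y)<.09)&(W[...,2]>.056)&(W[...,2]<.138)
n,lab,st,c=cv2.connectedComponentsWithStats(m.astype(np.uint8))
for i in range(1,n):
    if st[i,4]>15: k=lab==i;print(st[i],'loc',X[k].mean().round(3),Y[k].mean().round(3),'zmax',W[k][:,2].max().round(3),'col',b[k].mean(0).round())
E
```

```text
time: 16.35
ee_pos: [0.651, 0.1706, 0.2858]
tcp_rot: [-179.2, 0.3, 93.5]
wrist_force: [0.4, -0.6, -3.6]
opening: 0.0123
grasp_force: 118.7
[ 14.75942956  29.98802162  51.56532439 112.37636995  -0.16281108
 101.23786762] [0.6507297  0.17050319 0.28606952] [-179.24797203    0.31539455   93.52476714]
[267 202   7  11  45] loc -0.041 0.03 zmax 0.089 col [ 88. 100.  91.]
```

```bash
python3 - <<'E'
from h import *
F=[]
for i in range(8):
    a,d=snap('side');F.append(readout.get_obs()['wrist_force'][2])
print(np.round(F,2),np.mean(F))
W=cloud('side',d)
ex=np.array([-.0628,.998]);ey=np.array([-.998,-.0628])
o=readout.get_obs()['ee_pos'];base=o[2]-.0587
L=W[...,:2]-o[:2];X=L@ey;Y=-(L@ex) # tray x along ey, tray y = -ex
Z=W[...,2]-base
k=(abs(X)<.08)&(abs(Y)<.06)&(Z>-.01)&(Z<.06)
print(k.sum());
g,_,_=np.histogram2d(X[k],Y[k],bins=[np.arange(-.08,.09,.02),np.arange(-.06,.07,.02)],weights=Z[k])
n,_,_=np.histogram2d(X[k],Y[k],bins=[np.arange(-.08,.09,.02),np.arange(-.06,.07,.02)])
print(np.round(g/n*1000))
for nm in('stone_a','stone_b','stone_c'): print(nm,[(np.round(x['uv']).tolist(),round(x['confidence'],2)) for x in spotter.mark_of('side',nm)[:6]])
H=np.array([.503,.172])
L=W[...,:2]-H;X=L@ex;Y=L@ey
m=(abs(X)<.09)&(abs(Y)<.09)&(W[...,2]>.054)&(W[...,2]<.132)
nn,lab,st,c=cv2.connectedComponentsWithStats(m.astype(np.uint8))
for i in range(1,nn):
    if st[i,4]>15: q=lab==i;print(st[i],'loc',X[q].mean().round(3),Y[q].mean().round(3),'zmax',W[q][:,2].max().round(3),'col',a[q].mean(0).round())
E
```

```text
[-3.23 -2.73 -3.08 -3.63 -2.42 -3.33 -3.32 -2.91] -3.0809467339432874
578
[[18. 18. 24. 31. 39. 43.]
 [12.  4.  5. nan nan 45.]
 [16.  5. nan nan nan 35.]
 [16.  4.  6. nan nan 45.]
 [13.  5.  5. nan nan nan]
 [15.  5.  5. nan nan nan]
 [16.  5.  5. nan nan nan]
 [17.  6.  5.  5. nan 45.]]
stone_a [([297.0, 174.0], 0.6), ([320.0, 159.0], 0.46), ([283.0, 171.0], 0.46), ([315.0, 148.0], 0.26), ([282.0, 237.0], 0.25)]
stone_b [([297.0, 174.0], 0.6), ([320.0, 159.0], 0.46), ([283.0, 171.0], 0.46), ([315.0, 148.0], 0.26), ([282.0, 237.0], 0.25)]
stone_c [([297.0, 174.0], 0.6), ([320.0, 159.0], 0.46), ([283.0, 171.0], 0.46), ([315.0, 148.0], 0.26), ([282.0, 237.0], 0.25)]
[312 156  18  14 184] loc 0.047 -0.035 zmax 0.084 col [129. 134. 123.]
[284 162  20  13 139] loc 0.009 0.066 zmax 0.094 col [132. 139. 130.]<stdin>:15: RuntimeWarning: invalid value encountered in divide
```

The tray is empty (3.1 N, bare floor visible) and three stones show in the hopper. I'll carry it back.

```bash
python3 -m jog '[{"rotation":[0.1,-0.3,0],"translation":[0,-8,0],"grip":5},{"rotation":[0.3,-0.7,0],"translation":[0,-25,0],"grip":5},{"rotation":[0.3,-0.7,0],"translation":[0,-52,0],"grip":5},{"rotation":[0.3,-0.7,0],"translation":[0,-82,0],"grip":5},{"rotation":[0.3,-0.7,0],"translation":[0,-112,0],"grip":5},{"rotation":[0.3,-0.7,0],"translation":[0,-140,0],"grip":5},{"rotation":[0.3,-0.7,0],"translation":[0,-165,0],"grip":5}]' 120
python3 -m jog '[{"rotation":[0,0,-4],"translation":[-4,-22,0],"grip":5},{"rotation":[0,0,-11],"translation":[-10,-44,0],"grip":5},{"rotation":[0,0,-18],"translation":[-16,-66,0],"grip":5},{"rotation":[0,0,-25],"translation":[-22,-88,0],"grip":5},{"rotation":[0,0,-32],"translation":[-28,-110,0],"grip":5},{"rotation":[0,0,-39],"translation":[-34,-132,0],"grip":5},{"rotation":[0,0,-46],"translation":[-40,-154,0],"grip":5},{"rotation":[0,0,-53],"translation":[-46,-176,0],"grip":5},{"rotation":[0,0,-60],"translation":[-52,-198,0],"grip":5},{"rotation":[0,0,-67],"translation":[-58,-220,0],"grip":5},{"rotation":[0,0,-74],"translation":[-65,-242,0],"grip":5},{"rotation":[0,0,-81],"translation":[-72,-262,0],"grip":5},{"rotation":[0,0,-88],"translation":[-79,-280,0],"grip":5},{"rotation":[0,0,-94],"translation":[-85,-296,0],"grip":5},{"rotation":[0,0,-97],"translation":[-89,-308,0],"grip":5},{"rotation":[0,0,-98],"translation":[-90,-313,0],"grip":5},{"rotation":[0,0,-98],"translation":[-90,-313,0],"grip":5},{"rotation":[0,0,-98],"translation":[-90,-313,0],"grip":5}]' 120
```

```text
time: 17.65
ee_pos: [0.6479, 0.0037, 0.2902]
tcp_rot: [179.7, 0.0, 93.5]
wrist_force: [0.2, 1.0, -3.6]
opening: 0.0126
grasp_force: 118.8
time: 19.45
ee_pos: [0.5583, -0.307, 0.29]
tcp_rot: [179.7, 0.0, -4.3]
wrist_force: [-0.7, -0.7, -3.7]
opening: 0.0126
grasp_force: 118.7
```

```bash
python3 -m jog '[{"rotation":[0,0,0],"translation":[0,0,-15],"grip":5},{"rotation":[0,0,0],"translation":[0,0,-45],"grip":5},{"rotation":[0,0,0],"translation":[0,0,-80],"grip":5},{"rotation":[0,0,0],"translation":[0,0,-115],"grip":5},{"rotation":[0,0,0],"translation":[0,0,-150],"grip":5},{"rotation":[0,0,0],"translation":[0,0,-180],"grip":5},{"rotation":[0,0,0],"translation":[0,0,-200],"grip":5},{"rotation":[0,0,0],"translation":[0,0,-212],"grip":5},{"rotation":[0,0,0],"translation":[0,0,-219],"grip":5},{"rotation":[0,0,0],"translation":[0,0,-223],"grip":5},{"rotation":[0,0,0],"translation":[0,0,-225],"grip":5},{"rotation":[0,0,0],"translation":[0,0,-227],"grip":5},{"rotation":[0,0,0],"translation":[0,0,-228],"grip":5},{"rotation":[0,0,0],"translation":[0,0,-228],"grip":5}]' 120
```

```text
time: 20.85
ee_pos: [0.5584, -0.3075, 0.0623]
tcp_rot: [179.7, -0.0, -4.4]
wrist_force: [-1.4, -0.1, -3.1]
opening: 0.0121
grasp_force: 118.6
```

```bash
python3 -m jog '[{"rotation":[0,0,0],"translation":[0,0,-1],"grip":5},{"rotation":[0,0,0],"translation":[0,0,-2],"grip":5},{"rotation":[0,0,0],"translation":[0,0,-2],"grip":5}]' 120
```

```text
time: 21.15
ee_pos: [0.5585, -0.3079, 0.0618]
tcp_rot: [179.7, -0.1, -4.4]
wrist_force: [-3.8, -1.4, 6.8]
opening: 0.0127
grasp_force: 120.5
```

Contact with the mat. Next I release slowly and lift away.

```bash
python3 -m jog '[{"rotation":[0,0,0],"translation":[0,0,0.5],"grip":20},{"rotation":[0,0,0],"translation":[0,0,0.5],"grip":40},{"rotation":[0,0,0],"translation":[0,0,0.5],"grip":60},{"rotation":[0,0,0],"translation":[0,0,0.5],"grip":85},{"rotation":[0,0,0],"translation":[0,0,0.5],"grip":85},{"rotation":[0,0,0],"translation":[0,0,0.5],"grip":85},{"rotation":[0,0,0],"translation":[0,0,0.5],"grip":85},{"rotation":[0,0,0],"translation":[0,0,20],"grip":85},{"rotation":[0,0,0],"translation":[0,0,50],"grip":85},{"rotation":[0,0,0],"translation":[0,0,90],"grip":85},{"rotation":[0,0,0],"translation":[0,0,130],"grip":85},{"rotation":[0,0,0],"translation":[-10,60,170],"grip":85},{"rotation":[0,0,0],"translation":[-20,110,200],"grip":0},{"rotation":[0,0,0],"translation":[-30,160,220],"grip":0},{"rotation":[0,0,0],"translation":[-40,200,240],"grip":0},{"rotation":[0,0,0],"translation":[-40,200,240],"grip":0}]' 40
python3 - <<'E'
from h import *
b,e=snap('top'); W=cloud('top',e); Z=W[...,2]
v,u=np.mgrid[:400,:640]; reg=(u>350)&(u<450)&(v>140)&(v<228)
for lo,hi in((.04,.055),(.09,.14)):
    m=reg&(Z>lo)&(Z<hi)&(abs(W[...,0]-.56)<.12)&(abs(W[...,1]+.3)<.12); print(m.sum(),cv2.minAreaRect(W[m][:,:2].astype(np.float32)),np.median(W[m][:,2]))
    A=np.c_[W[m][:,:2],np.ones(m.sum())];print('slope',np.linalg.lstsq(A,W[m][:,2],rcond=None)[0])
ex=np.array([-.0628,.998]);ey=np.array([-.998,-.0628])
for n,WW,im in(('top',W,b),('side',)+(lambda s:(cloud('side',s[1]),s[0]))(snap('side'))):
    L=WW[...,:2]-[.503,.172];X=L@ex;Y=L@ey
    m=(abs(X)<.09)&(abs(Y)<.09)&(WW[...,2]>.054)&(WW[...,2]<.132)
    nn,lab,st,c=cv2.connectedComponentsWithStats(m.astype(np.uint8))
    for i in range(1,nn):
        if st[i,4]>15: q=lab==i;print(n,st[i],'loc',X[q].mean().round(3),Y[q].mean().round(3),'zmax',WW[q][:,2].max().round(3),'col',im[q].mean(0).round())
    # lid profile
    k=(abs(Y)<.1)&(X>.09)&(X<.2)&(WW[...,2]>.145)&(WW[...,2]<.42)
    for z0 in np.arange(.145,.4,.03):
        t=k&(WW[...,2]>=z0)&(WW[...,2]<z0+.03)
        if t.sum()>5: print(n,'lid z',round(z0,3),t.sum(),np.round(np.percentile(X[t],[2,50,98]),3))
print(readout.get_obs()['q'])
E
```

```text
time: 22.75
ee_pos: [0.5175, -0.105, 0.3022]
tcp_rot: [179.7, -0.1, -4.4]
wrist_force: [1.0, -0.2, 0.1]
opening: 0.0279
grasp_force: 0.0
82 ((0.540536642074585, -0.3889952003955841), (0.029643215239048004, 0.11561057716608047), 69.03173065185547) 0.047696123901735055
slope [-0.01020873 -0.05479772  0.03144551]
0 ((0.0, 0.0), (0.0, 0.0), 0.0) nan
slope [0. 0. 0.]
top [230 177  18  19 234] loc 0.052 -0.039 zmax 0.086 col [129. 135. 122.]
top [240 202  34  26 470] loc 0.0 0.056 zmax 0.095 col [87. 96. 87.]
top lid z 0.145 376 [0.096 0.102 0.106]
top lid z 0.175 408 [0.105 0.109 0.113]
top lid z 0.205 439 [0.112 0.116 0.12 ]
top lid z 0.235 486 [0.119 0.123 0.128]
top lid z 0.265 544 [0.126 0.13  0.134]
top lid z 0.295 560 [0.133 0.137 0.141]
top lid z 0.325 507 [0.13  0.144 0.154]
top lid z 0.355 46 [0.127 0.133 0.142]
side [312 152  18  18 192] loc 0.049 -0.034 zmax 0.09 col [126. 130. 120.]
side [284 162  20  13 139] loc 0.008 0.066 zmax 0.095 col [135. 141. 132.]
side lid z 0.145 470 [0.097 0.103 0.11 ]
side lid z 0.175 490 [0.104 0.11  0.117]
side lid z 0.205 486 [0.112 0.118 0.124]
side lid z 0.235 493 [0.118 0.125 0.131]
side lid z 0.265 491 [0.125 0.131 0.138]
side lid z 0.295 448 [0.133 0.139 0.144]
side lid z 0.325 244 [0.126 0.142 0.15 ]
side lid z 0.355 16 [0.123 0.131 0.137]
[-11.25563234   5.60578896  22.7383686  106.84849731  -0.24632967
 172.96989535]
  return _methods._mean(a, axis=axis, dtype=dtype,
  ret = ret.dtype.type(ret / rcount)
```

All three stones are in the hopper, with tops no higher than 0.095. The lid leans at about 1.8 rad. I'll bring the shut fingers high over to behind the lid's free edge, and check the tray and that space.

```bash
python3 -m jog '[{"rotation":[0,0,8],"translation":[0,10,40],"grip":0},{"rotation":[0,0,16],"translation":[-2,35,80],"grip":0},{"rotation":[0,0,24],"translation":[-4,65,110],"grip":0},{"rotation":[0,0,32],"translation":[-6,100,118],"grip":0},{"rotation":[0,0,40],"translation":[-8,140,118],"grip":0},{"rotation":[0,0,48],"translation":[-10,180,118],"grip":0},{"rotation":[0,0,56],"translation":[-13,220,118],"grip":0},{"rotation":[0,0,64],"translation":[-16,260,118],"grip":0},{"rotation":[0,0,72],"translation":[-19,300,118],"grip":0},{"rotation":[0,0,80],"translation":[-22,340,118],"grip":0},{"rotation":[0,0,88],"translation":[-25,380,118],"grip":0},{"rotation":[0,0,94],"translation":[-27,420,118],"grip":0},{"rotation":[0,0,98],"translation":[-27,455,118],"grip":0},{"rotation":[0,0,98],"translation":[-27,477,118],"grip":0},{"rotation":[0,0,98],"translation":[-27,477,118],"grip":0}]' 40
python3 - <<'E'
from h import *
W0=np.load('top0.npy')
for y0 in np.arange(.34,.6,.04):
    m=(abs(W0[...,0]-.49)<.12)&(W0[...,1]>y0)&(W0[...,1]<y0+.04); print(round(y0,2),m.sum(),np.nanmax(W0[m][:,2]).round(3) if m.any() else None)
b,e=snap('top'); W=cloud('top',e); Z=W[...,2]
v,u=np.mgrid[:400,:640]; reg=(u>350)&(u<450)&(v>140)&(v<228)
for lo,hi in((.04,.055),(.09,.14)):
    m=reg&(Z>lo)&(Z<hi); print(m.sum(),cv2.minAreaRect(W[m][:,:2].astype(np.float32)),np.median(W[m][:,2]))
    A=np.c_[W[m][:,:2]-W[m][:,:2].mean(0),np.ones(m.sum())];print('slope',np.linalg.lstsq(A,W[m][:,2],rcond=None)[0])
a,d=snap('side');S=cloud('side',d)
o=readout.get_obs();print(o['q'],o['ee_pos'],proj('side',o['ee_pos']+[0,0,.036]))
# lowest dark gripper points near TCP
m=(a.max(2)<95)&(abs(S[...,0]-o['ee_pos'][0])<.05)&(abs(S[...,1]-o['ee_pos'][1])<.05)&(S[...,2]>.38)
print(m.sum(),np.sort(S[m][:,2])[:8] if m.any() else '', np.round(S[m].min(0),3),np.round(S[m].max(0),3))
E
```

```text
time: 24.35
ee_pos: [0.486, 0.3676, 0.4067]
tcp_rot: [179.4, -0.2, 93.6]
wrist_force: [0.7, -0.8, 0.0]
opening: -0.0001
grasp_force: 0.0
0.34 61 0.004
0.38 47 0.005
0.42 180 0.007
0.46 854 0.006
0.5 1574 0.144
0.54 1161 0.145
0.58 1199 0.15
229 ((0.5580474138259888, -0.3077947795391083), (0.1709984689950943, 0.13621944189071655), 85.47058868408203) 0.047261020411412114
slope [-0.00625511  0.00362768  0.04694646]
294 ((0.5585255026817322, -0.3071565330028534), (0.015545655973255634, 0.1378607153892517), 85.40370178222656) 0.12536606870220413
slope [-0.04402221 -0.69794256  0.12285721]
[ 37.00840424  31.72320838  70.76461968 128.20382886  -0.1863051
 123.48327922] [0.48602741 0.36506524 0.41000865] [301.15628351  29.80308517]
472 [0.44687563 0.44791236 0.44914799 0.44949042 0.45005898 0.45070181
 0.45093459 0.45145144] [0.438 0.345 0.447] [0.534 0.383 0.529]
```

```bash
python3 -m jog '[{"rotation":[0,0,0],"translation":[0,8,-25],"grip":0},{"rotation":[0,0,0],"translation":[0,8,-60],"grip":0},{"rotation":[0,0,0],"translation":[0,8,-95],"grip":0},{"rotation":[0,0,0],"translation":[0,8,-125],"grip":0},{"rotation":[0,0,0],"translation":[0,8,-140],"grip":0},{"rotation":[0,0,0],"translation":[0,8,-140],"grip":0}]' 40
python3 - <<'E'
from h import *
b,e=snap('side');W=cloud('side',e);o=readout.get_obs();print(o['q'],o['ee_pos'],o['tcp_rot'],o['wrist_force'])
ex=np.array([-.0628,.998]);ey=np.array([-.998,-.0628])
L=o['ee_pos'][:2]-[.503,.172];print('px,py',L@ex,L@ey)
E
```

```text
time: 25.05
ee_pos: [0.4859, 0.3716, 0.2692]
tcp_rot: [179.3, -0.3, 93.4]
wrist_force: [-0.7, 0.1, 0.2]
opening: 0.0002
grasp_force: 0.0
[ 37.52982275  15.65622429  30.56742183 104.07738538  -0.18403395
 124.07133164] [0.48606874 0.37208822 0.27074696] [179.20621717  -0.31468076  93.45933183] [-0.09689455 -0.30553801 -0.07354128]
px,py 0.2007513232725334 0.00433185599260278
```

```bash
python3 -m jog '[{"rotation":[0,0,0],"translation":[1,-15,0],"grip":0},{"rotation":[0,0,0],"translation":[2,-30,0],"grip":0},{"rotation":[0,0,0],"translation":[2.5,-42,0],"grip":0},{"rotation":[0,0,0],"translation":[3,-54,0],"grip":0},{"rotation":[0,0,0],"translation":[4,-67,0],"grip":0},{"rotation":[0,0,0],"translation":[5,-80,0],"grip":0},{"rotation":[0,0,0],"translation":[6,-91,0],"grip":0},{"rotation":[0,0,0],"translation":[6.5,-102,-1],"grip":0},{"rotation":[0,0,0],"translation":[7,-113,-2],"grip":0},{"rotation":[0,0,0],"translation":[8,-123,-4],"grip":0}]' 40
python3 - <<'E'
from h import *
o=readout.get_obs();print(o['q'],o['ee_pos'],o['wrist_force'])
ex=np.array([-.0628,.998]);ey=np.array([-.998,-.0628])
L=o['ee_pos'][:2]-[.503,.172];print('px',L@ex,L@ey)
for n in('side','top'):
    b,e=snap(n);W=cloud(n,e);L=W[...,:2]-[.503,.172];X=L@ex;Y=L@ey
    k=(abs(Y)<.1)&(abs(Y)>.05)&(X>-.1)&(X<.2)&(W[...,2]>.16)&(W[...,2]<.38)
    for z0 in np.arange(.16,.38,.04):
        t=k&(W[...,2]>=z0)&(W[...,2]<z0+.04)
        if t.sum()>5: print(n,'lid z',round(z0,3),t.sum(),np.round(np.percentile(X[t],[2,50,98]),3))
E
```

```text
time: 26.1
ee_pos: [0.4936, 0.2495, 0.2652]
tcp_rot: [179.3, -0.3, 93.6]
wrist_force: [-0.2, 1.6, 2.3]
opening: -0.0
grasp_force: 0.9
[ 2.68372833e+01  6.72516226e+00  1.95293842e+01  1.02057359e+02
 -3.31372699e-02  1.13254645e+02] [0.49362753 0.24954646 0.26522769] [-0.21572452  1.55998791  2.27086929]
px 0.0779799604803242 0.004483804816434887
side lid z 0.16 300 [0.083 0.09  0.096]
side lid z 0.2 322 [0.072 0.079 0.086]
side lid z 0.24 340 [0.062 0.069 0.075]
side lid z 0.28 377 [0.052 0.058 0.066]
side lid z 0.32 210 [0.047 0.052 0.058]
side lid z 0.36 17 [0.064 0.067 0.071]
top lid z 0.32 183 [0.047 0.051 0.057]
top lid z 0.36 7 [0.064 0.065 0.065]
```

The lid is now at about 75° and follows the fingers, so I'll continue the arc.

```bash
python3 -m jog '[{"rotation":[0,0,0],"translation":[0.7,-10,-3],"grip":0},{"rotation":[0,0,0],"translation":[1.3,-21,-7],"grip":0},{"rotation":[0,0,0],"translation":[2,-31,-10],"grip":0},{"rotation":[0,0,0],"translation":[2.6,-41,-14],"grip":0},{"rotation":[0,0,0],"translation":[3.2,-51,-20],"grip":0},{"rotation":[0,0,0],"translation":[3.8,-60,-26],"grip":0},{"rotation":[0,0,0],"translation":[4.3,-69,-32],"grip":0},{"rotation":[0,0,0],"translation":[4.8,-77,-38],"grip":0},{"rotation":[0,0,0],"translation":[5.3,-85,-46],"grip":0},{"rotation":[0,0,0],"translation":[5.8,-92,-54],"grip":0},{"rotation":[0,0,0],"translation":[6.2,-99,-62],"grip":0},{"rotation":[0,0,0],"translation":[6.6,-105,-71],"grip":0},{"rotation":[0,0,0],"translation":[7,-112,-83],"grip":0},{"rotation":[0,0,0],"translation":[7.5,-118,-96],"grip":0},{"rotation":[0,0,0],"translation":[7.8,-124,-109],"grip":0},{"rotation":[0,0,0],"translation":[7.8,-124,-109],"grip":0}]' 40
python3 - <<'E'
from h import *
o=readout.get_obs();print(o['q'],o['ee_pos'],o['wrist_force'])
ex=np.array([-.0628,.998]);ey=np.array([-.998,-.0628])
L=o['ee_pos'][:2]-[.503,.172];print('px',L@ex,L@ey)
for n in('side','top'):
    b,e=snap(n);W=cloud(n,e);L=W[...,:2]-[.503,.172];X=L@ex;Y=L@ey
    k=(abs(Y)<.097)&(abs(Y)>.04)&(W[...,2]>.14)&(W[...,2]<.24)
    for x0 in np.arange(-.14,.1,.03):
        t=k&(X>=x0)&(X<x0+.03)
        if t.sum()>5: print(n,'lid x',round(x0+.015,3),t.sum(),np.round(np.percentile(W[...,2][t],[2,50,98]),3))
E
```

```text
time: 27.8
ee_pos: [0.5006, 0.1255, 0.1541]
tcp_rot: [179.5, -0.2, 93.5]
wrist_force: [-0.3, 0.5, 0.3]
opening: 0.0002
grasp_force: 0.0
[ 14.00228196  -0.98376047  -0.97364807  89.45410926   0.11950519
 100.45983429] [0.50057129 0.12551098 0.1540521 ] [-0.2514649   0.48729545  0.27273824]
px -0.046243514452935924 0.005343360036042136
side lid x -0.095 251 [0.14  0.188 0.193]
side lid x -0.065 160 [0.141 0.186 0.191]
side lid x -0.035 137 [0.142 0.18  0.184]
side lid x -0.005 127 [0.17  0.173 0.177]
side lid x 0.025 121 [0.164 0.167 0.171]
side lid x 0.055 109 [0.158 0.161 0.164]
side lid x 0.085 95 [0.151 0.155 0.158]
side lid x 0.115 6 [0.15  0.15  0.152]
top lid x -0.095 306 [0.14  0.189 0.194]
top lid x -0.065 329 [0.18  0.186 0.191]
top lid x -0.035 9 [0.18  0.182 0.184]
```

```bash
python3 -m jog '[{"rotation":[0,0,0],"translation":[0,0,12],"grip":0},{"rotation":[0,0,0],"translation":[1,-16,15],"grip":0},{"rotation":[0,0,0],"translation":[2,-32,15],"grip":0},{"rotation":[0,0,0],"translation":[2,-32,5],"grip":0},{"rotation":[0,0,0],"translation":[2,-32,-4],"grip":0},{"rotation":[0,0,0],"translation":[2,-32,-10],"grip":0},{"rotation":[0,0,0],"translation":[2,-32,-15],"grip":0},{"rotation":[0,0,0],"translation":[2,-32,-19],"grip":0},{"rotation":[0,0,0],"translation":[2,-32,-22],"grip":0},{"rotation":[0,0,0],"translation":[2,-32,-22],"grip":0}]' 40
```

```text
time: 28.9
ee_pos: [0.5033, 0.0945, 0.1349]
tcp_rot: [179.3, -0.2, 93.6]
wrist_force: [-2.3, -1.5, 5.8]
opening: -0.0004
grasp_force: 3.0
```

```bash
python3 -m jog '[{"rotation":[0,0,0],"translation":[0,0,-3],"grip":0},{"rotation":[0,0,0],"translation":[0,0,-6],"grip":0},{"rotation":[0,0,0],"translation":[0,0,-8],"grip":0},{"rotation":[0,0,0],"translation":[0,0,-8],"grip":0}]' 40
```

```text
time: 29.3
ee_pos: [0.5034, 0.0946, 0.126]
tcp_rot: [179.3, -0.3, 93.6]
wrist_force: [-0.5, 0.6, 0.2]
opening: 0.0005
grasp_force: 0.0
```

```bash
python3 -m jog '[{"rotation":[0,0,0],"translation":[0,0,-4],"grip":0},{"rotation":[0,0,0],"translation":[0,0,-7],"grip":0},{"rotation":[0,0,0],"translation":[0,0,-10],"grip":0},{"rotation":[0,0,0],"translation":[0,0,-12],"grip":0},{"rotation":[0,0,0],"translation":[0,0,-13],"grip":0},{"rotation":[0,0,0],"translation":[0,0,-13],"grip":0}]' 40
```

```text
time: 29.9
ee_pos: [0.5037, 0.0946, 0.1172]
tcp_rot: [179.1, -0.3, 93.6]
wrist_force: [-11.2, -2.4, 30.3]
opening: -0.0
grasp_force: 15.3
```

```bash
python3 -m jog '[{"rotation":[0,0,0],"translation":[0,0,5],"grip":0},{"rotation":[0,0,0],"translation":[0,0,40],"grip":0},{"rotation":[0,0,0],"translation":[0,-20,90],"grip":0},{"rotation":[0,0,0],"translation":[-40,-60,130],"grip":0},{"rotation":[0,0,0],"translation":[-80,-100,140],"grip":0},{"rotation":[0,0,0],"translation":[-110,-130,140],"grip":0},{"rotation":[0,0,0],"translation":[-110,-130,140],"grip":0},{"rotation":[0,0,0],"translation":[-110,-130,140],"grip":0}]' 40
python3 - <<'E'
from h import *
ex=np.array([-.0628,.998]);ey=np.array([-.998,-.0628])
for n in('side','top'):
    b,e=snap(n);W=cloud(n,e);L=W[...,:2]-[.503,.172];X=L@ex;Y=L@ey
    t=(abs(Y)<.095)&(abs(X)<.09)&(W[...,2]>.12)&(W[...,2]<.2)
    A=np.c_[X[t],Y[t],np.ones(t.sum())];print(n,t.sum(),'lid plane',np.round(np.linalg.lstsq(A,W[...,2][t],rcond=None)[0],4))
    Z=W[...,2]
    m=(abs(W[...,0]-.56)<.12)&(abs(W[...,1]+.3)<.12)
    for lo,hi in((.04,.055),(.1,.135)):
        q=m&(Z>lo)&(Z<hi);r=cv2.minAreaRect(W[q][:,:2].astype(np.float32));A=np.c_[W[q][:,:2]-W[q][:,:2].mean(0),np.ones(q.sum())]
        print(n,'tray',q.sum(),np.round(r[0],3),np.round(r[1],3),round(r[2],1),np.round(np.linalg.lstsq(A,Z[q],rcond=None)[0],3))
b,e=snap('top');W=cloud('top',e);Z=W[...,2];v,u=np.mgrid[:400,:640]
for n,box in dict(brush=(310,190,335,262),bottle=(222,120,248,158),torch=(305,108,352,136),cobble=(408,115,442,147)).items():
    m=(u>box[0])&(u<box[2])&(v>box[1])&(v<box[3])&(Z>.012)&(Z<.16); print(n,m.sum(),np.round(cv2.minAreaRect(W[m][:,:2].astype(np.float32))[0],3) if m.any() else None)
o=readout.get_obs();print(o['time'],o['ee_pos'],o['wrist_force'])
E
```

```text
time: 30.7
ee_pos: [0.3923, -0.0369, 0.2542]
tcp_rot: [179.2, -0.2, 93.4]
wrist_force: [0.4, 0.5, 0.6]
opening: 0.0002
grasp_force: 0.0
side 1965 lid plane [-0.0097  0.001   0.1517]
side tray 510 [ 0.556 -0.307] [0.172 0.137] 87.1 [-0.003  0.012  0.047]
side tray 742 [ 0.556 -0.307] [0.017 0.138] 85.5 [0.081 0.956 0.121]
top 4087 lid plane [-0.0098 -0.0003  0.1508]
top tray 227 [ 0.558 -0.308] [0.171 0.137] 85.6 [-0.005  0.004  0.047]
top tray 286 [ 0.558 -0.307] [0.016 0.137] 85.9 [-0.04  -0.577  0.124]
brush 160 [ 0.482 -0.037]
bottle 408 [0.688 0.231]
torch 346 [ 0.749 -0.054]
cobble 545 [ 0.721 -0.367]
30.85 [ 0.39383366 -0.03529945  0.25282553] [-0.44253576  0.28302213 -0.15383086]
```

The lid lies flat (slope 0.01 rad). The tray is level on the mat, 23 mm from its centre. The bottle, torch and cobble have not moved. The arm hides part of the brush, but nothing came near it. Handing in.

```bash
python3 -c "
from workcell import bot
print(bot.job_done())"
```

```text
the job is handed in; nothing more can be done
None
```

I handed the job in at about 31 s: the three stones are in the hopper, the lid is shut (about 0.01 rad), and the empty tray stands level on its mat; no verdict came back, and the brush was partly hidden in my last check.

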